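# Change over the seed samples on the instruments

## Task

The amber bottle and the glass jar have been examined and the tin and the square box are next: put the tin in the middle of the balance pan, the square box in the middle of the light table, the bottle in the middle of the wooden tray and the jar in the middle of the round dish, all standing upright. The places are all taken, so park a sample on the empty cork mat whenever you need room; never stand a sample on the bare counter. Set each sample down rather than dropping it, and leave the beaker where it is.

Things in the scene. Friction and masses are not known exactly. Their poses are not given: they have to be found in the camera images.
- bottle: tall amber glass bottle with a narrow black cap: body 46 mm in diameter and straight-sided up to 62 mm, then a shoulder and a cap 30 mm in diameter; 95 mm high in all. Origin: centre of its underside, z up. Loose, 0.12 to 0.24 kg. At the start it stands on the balance or on the light table.
- jar: clear glass jar of seed with a wide white lid: body 54 mm in diameter up to 52 mm, lid 55 mm in diameter; 66 mm high. Origin: centre of its underside, z up. Loose, 0.1 to 0.21 kg. At the start it stands on whichever of balance and light table the bottle does not.
- tin: low round aluminium tin: 58 mm in diameter up to 32 mm, lid 60 mm in diameter above; 42 mm high. Origin: centre of its underside, z up. Loose, 0.08 to 0.17 kg. At the start it stands in the wooden tray or in the round dish.
- box: low square clear plastic box of seed with a white lid: 54 x 54 mm up to 34 mm, lid 56 x 56 mm above; 44 mm high. Origin: centre of its underside, z up, x and y across its flat sides. Loose, 0.07 to 0.16 kg. At the start it stands in whichever of tray and dish the tin does not.
- balance: white laboratory balance, fixed, 135 x 120 mm, with a round flat steel pan 100 mm in diameter that does not give. Origin: on the counter exactly below the centre of the pan; z up; the top of the pan is 45 mm above the origin. Its casing (36 mm high) reaches 80 mm to -x (display) and 55 mm to +x, 60 mm to each side in y.
- light_table: grey light table, fixed, 120 x 120 mm, with a square white glass 100 x 100 mm on top. Origin: centre of its underside, z up; the top of the glass is 45 mm above the origin.
- tray: square wooden tray, fixed, 120 x 120 mm, with a rim 12 mm high and 6 mm thick; the floor is 6 mm above the counter. Origin: centre of its underside, on the counter, z up.
- dish: round aluminium dish, fixed, 120 mm in diameter at the rim, 12 mm high, inner floor about 102 mm in diameter and 6 mm above the counter. Origin: centre of its underside, on the counter, z up.
- mat: square cork mat, fixed, 110 x 110 mm, 6 mm thick, empty at the start: the free place for parking. Origin: centre of its underside, on the counter, z up.
- beaker: empty open glass beaker, a bystander, 64 mm in diameter at the rim, 85 mm high. Origin: centre of its underside, z up. Loose, 0.15 kg. A fixed white mortar bowl, 90 mm wide and 50 mm high, also stands among the places; the places, beaker and mortar are at least 160 mm apart, centre to centre.
Mind the look-alikes: they are no part of the job. What is shaped like the balance but green or pink is not meant.

How it is judged (in metres and radians):
On the way:
1. a sample has been parked: it stands released on the cork mat (((horizontal distance between tin and mat below 0.07 m and z of tin in the frame of mat below 0.01 m and contact force between tin and mat above 0.2 N and contact force between tin and the fingers below 0.1 N) or (horizontal distance between box and mat below 0.07 m and z of box in the frame of mat below 0.01 m and contact force between box and mat above 0.2 N and contact force between box and the fingers below 0.1 N) or (horizontal distance between bottle and mat below 0.07 m and z of bottle in the frame of mat below 0.01 m and contact force between bottle and mat above 0.2 N and contact force between bottle and the fingers below 0.1 N) or (horizontal distance between jar and mat below 0.07 m and z of jar in the frame of mat below 0.01 m and contact force between jar and mat above 0.2 N and contact force between jar and the fingers below 0.1 N))), for 0.2 s.
At the end, for the whole second after the job is handed in: The tin on the balance pan, the square box on the light table, the bottle in the wooden tray and the jar in the round dish, each with its middle within 15 mm of the middle of its place, resting on it (height within 4 mm), upright (within 0.1 rad) and at rest (horizontal distance between tin and balance below 0.015 m and z of tin in the frame of balance between 0.041 and 0.049 m and angle between each of tin, box, bottle, jar's own z axis and vertical below 0.1 rad and linear speed of each of tin, box, bottle, jar below 0.02 m/s and angular speed of each of tin, box, bottle, jar below 0.2 rad/s and horizontal distance between box and light_table below 0.015 m and z of box in the frame of light_table between 0.041 and 0.049 m and horizontal distance between bottle and tray below 0.015 m and z of bottle in the frame of tray between 0.002 and 0.01 m and horizontal distance between jar and dish below 0.015 m and z of jar in the frame of dish between 0.002 and 0.01 m); the robot touches nothing.
It fails at once if a sample stands on the bare counter (height (world z) of any of tin, box, bottle, jar below 0.002 m).
It fails at once if a sample is dropped: it moves faster than 0.6 m/s (a fall of about 18 mm) while the fingers do not hold it ((linear speed of tin above 0.6 m/s and contact force between tin and the fingers below 0.1 N) or (linear speed of box above 0.6 m/s and contact force between box and the fingers below 0.1 N) or (linear speed of bottle above 0.6 m/s and contact force between bottle and the fingers below 0.1 N) or (linear speed of jar above 0.6 m/s and contact force between jar and the fingers below 0.1 N)).
It fails at once if the beaker is moved by more than 30 mm (distance of beaker from where it was at the start of the episode above 0.03 m).
It also fails if it takes over 141 s, if anything falls off the work surface, if the arm or the gripper's body presses on something with over 40 N, if the wrist force passes 120 N, or if a joint passes its speed limit or range.

## Robot

A 6-joint arm with a two-finger parallel gripper is mounted at the origin on the work surface. World frame = base frame: x ahead of the robot, y to its left, z up, the work surface at z = 0. Lengths are in mm, angles in rad, forces in N, time in s.
With the tool pointing down it reaches from about 350 to 925 mm from the base axis. Payload 6.4 kg.
Tool frame: the origin (TCP) lies at the very end of the fingers, on their centre line; the grasp point (between the pads) lies 19 mm behind it (hold_point_z is the distance from the TCP to the grasp point, in mm); z points along the fingers, y is the line along which they close (so a half turn about z gives the same grasp; the last joint's range is limited). The gripper opens to 94 mm and grips with 3 to 60 N. Pads are 16 mm wide; open, the fingers measure 119 mm over their backs; the gripper's body (75 mm by 177 mm) begins 78 mm behind the grasp point.
Start: joints at [-1.433, 0.245, 1.558, -0, 1.339, -0.174], TCP at [199.407, -618.668, 205.455] pointing down, gripper open.
Joint ranges: [-3.13, 3.13], [-1.02, 2.26], [0.13, 2.54], [-0.95, 4.09], [0.21, 2.88], [-2.74, 2.74]. Speed limits (rad/s): [2.57, 2.57, 3.14, 3.14, 3.14, 3.14].

## Interface

Orientations are given as a unit quaternion [x, y, z, w].
In Python, from rig import * gives the robot as it stands. The module is installed in compiled form; this text tells all that it offers.
- The arm moves only by the shell command python3 -m pendant 'ROWS' [FORCE]. ROWS is JSON, a list of rows, each an object with "jaw": the finger opening in mm, from 0 to 94; "dp": the shift along the tool's x, y, z in mm, a list of three; "turn": the turn about the tool's z in rad. A call has 1 to 20 rows; each row is the pose to reach, as a shift and turn from the pose commanded when the call began, along the tool's axes at that moment; what a row does not reach only later rows make up. A row lasts 1/10 s, in which the tool goes at most 50 mm and 8.59 degrees, less where a joint would pass 70% of its speed; a pose out of reach is approached as far as the arm can. A call with a gripper value outside its range is refused whole. The fingers move at their own pace and stop on an object; FORCE is the grip in N (left out, the last holds). Time passes only in rows, so rows that repeat a pose let the fingers close. It gives the time, the measured TCP pose, the force, the opening and the grip force at its end, in the units of the state.
- get_state(): the state, without advancing time (a new reading comes with each control period).
- read_camera(name): name is "scene" or "side" or "wrist"; returns a dict with "color" (384x512x3 uint8, red, green, blue), "z_map" (384x512 float32, mm along the optical axis (not along the pixel's ray), 0 where there is no reading), "fx", "fy", "cx", "cy" (pixels), "D" ([k1, k2, p1, p2, k3] as OpenCV has them; the pictures are not rectified), "cam_to_world" (4x4, takes a point from camera to world coordinates). Camera axes: x right, y down, z forward; pixel columns grow to the right and rows downward; lengths in mm; the calibration is good to about 2 mm. A picture is of the moment at which its call begins.
- hand_in(): hands the job in; it is judged then, once.
The state is a dict: "clock": time; "qpos": joint angles; "dq": joint speeds; "joint_torque": joint torques, N m; "tool_pos": TCP position; "orientation": TCP orientation; "contact_force": force on the tool from outside, world axes, zero at the start; "ft_torque": the same for the moment, N m; "width": opening from 0.0 (shut) to 1.0 (fully open); "grip_force": force on a finger pad.
Only numpy, scipy, OpenCV 4.12 (cv2) and the standard library are available. Lean on these libraries where they do the work, as an engineer would, in place of code of your own. Each camera call takes 0.05 s, during which the arm holds its last target. There are 200 camera calls.

## Working session

There is one attempt and no reset: what is moved stays moved. The work goes in short steps, Python scripts to look and compute and a shell command to move; the robot and the scene stay as the last step left them, time stands still between calls to the robot, and variables do not carry over. Pictures are saved under pics/ and viewed, at most 14 in all, crops included, and the job is handed in when it is done.

```bash
mkdir -p pics; cat > h.py <<'E'
from rig import *
import numpy as np, cv2, json
def snap(name,fn):
    c=read_camera(name); np.savez(f'pics/{fn}.npz',**{k:np.array(v) for k,v in c.items()})
    cv2.imwrite(f'pics/{fn}.png',c['color'][:,:,::-1]); return c
def cloud(c):
    K=np.array([[c['fx'],0,c['cx']],[0,c['fy'],c['cy']],[0,0,1]],float)
    h,w=c['z_map'].shape; u,v=np.meshgrid(np.arange(w),np.arange(h))
    p=cv2.undistortPoints(np.stack([u,v],-1).reshape(-1,1,2).astype(np.float64),K,np.array(c['D'],float)).reshape(h,w,2)
    z=c['z_map'][...,None].astype(float)
    P=np.concatenate([p*z,z,np.ones_like(z)],-1)@np.array(c['cam_to_world']).T
    P=P[...,:3]; P[c['z_map']<=0]=np.nan; return P
E
python3 - <<'E'
from h import *
for n in ['scene','side']:
    c=snap(n,n+'0'); print(n,np.array(c['cam_to_world']).round(2).tolist())
print(get_state())
a=[cv2.imread(f'pics/{n}0.png') for n in ['scene','side']]
cv2.imwrite('pics/a.png',cv2.resize(a[0],(800,600)))
cv2.imwrite('pics/b.png',cv2.resize(a[1],(800,600)))
E
```

```text
scene [[-0.25, 0.64, -0.73, 1338.57], [0.97, 0.17, -0.18, 298.83], [0.01, -0.75, -0.66, 756.56], [0.0, 0.0, 0.0, 1.0]]
side [[-0.73, -0.37, 0.57, -219.36], [-0.68, 0.4, -0.61, 914.98], [0.0, -0.84, -0.54, 786.48], [0.0, 0.0, 0.0, 1.0]]
{'clock': 0.1, 'qpos': array([-1.43312476e+00,  2.45714431e-01,  1.55887285e+00, -1.44767721e-06,
        1.33869600e+00, -1.74092360e-01]), 'dq': array([ 0.00065309, -0.00108987, -0.00145869, -0.00076593, -0.00048023,
        0.00118846]), 'joint_torque': array([ 3.17587392e-04, -4.16915810e+01, -3.15526271e+01,  6.85951766e-02,
        3.09695117e-02, -4.74934677e-05]), 'tool_pos': array([ 199.31546655, -618.12727758,  204.48496854]), 'orientation': array([ 9.87874610e-01,  1.55251536e-01,  1.46884514e-05, -8.45184928e-04]), 'contact_force': array([-0.68937956, -0.10164285,  0.62375331]), 'ft_torque': array([0.07671276, 0.0031412 , 0.06722464]), 'grip_force': 0.0, 'width': 0.9969301540304057}
```

View pics/a.png

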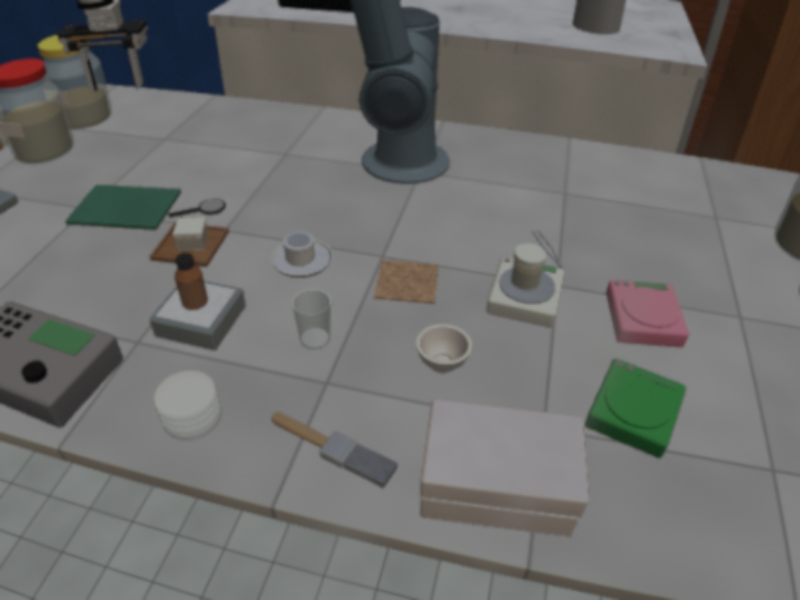

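View pics/b.png

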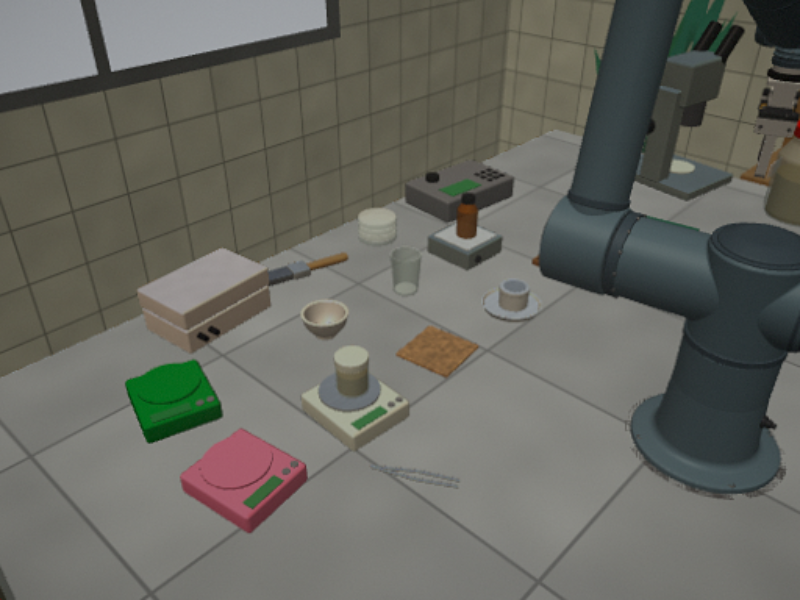

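Scene picture: the bottle (190,285) is on the light table (198,313) and the jar (528,265) is on the balance. The box (190,235) is in the tray and the tin (298,250) is in the dish. The mat is at (408,282), the beaker at (313,320) and the mortar at (443,347). Next I'll make a top-down map from both clouds.

```bash
cat > top.py <<'E'
from h import *
import sys
def top(files,fn,x0=250,x1=850,y0=-480,y1=420,s=1.0):
    W=int((y1-y0)/s);H=int((x1-x0)/s); hm=np.full((H,W),-50.);im=np.zeros((H,W,3),np.uint8); Q=[]
    for f in files:
        c=dict(np.load(f'pics/{f}.npz')); P=cloud(c).reshape(-1,3); C=c['color'].reshape(-1,3)
        m=np.isfinite(P[:,0])&(P[:,2]<180)&(P[:,2]>-15)&(P[:,0]>x0)&(P[:,0]<x1)&(P[:,1]>y0)&(P[:,1]<y1); P=P[m];C=C[m]
        o=np.argsort(P[:,2]);P=P[o];C=C[o]; Q.append((P,C))
        for p,k in zip(P,C):
            i=int((x1-p[0])/s);j=int((y1-p[1])/s); 
            i=min(i,H-1);j=min(j,W-1)
            if p[2]>hm[i,j]-3: cv2.rectangle(im,(j-1,i-1),(j+1,i+1),k[::-1].tolist(),-1);hm[i-1:i+2,j-1:j+2]=p[2]
    cv2.imwrite(f'pics/{fn}.png',cv2.resize(im,(800,int(800*H/W)))); return Q
E
python3 - <<'E'
from top import *
Q=top(['scene0','side0'],'top0')
for k,(P,C) in zip(['scene','side'],Q):
    g=P[(abs(P[:,2])<15)]; print(k,'counter median z',np.median(g[:,2]))
np.save('pics/Q.npy',np.array([np.hstack(q) for q in Q],dtype=object),allow_pickle=True)
E
```

```text
scene counter median z 0.09569648280159981
side counter median z 0.1024386437009639
```

View pics/top0.png

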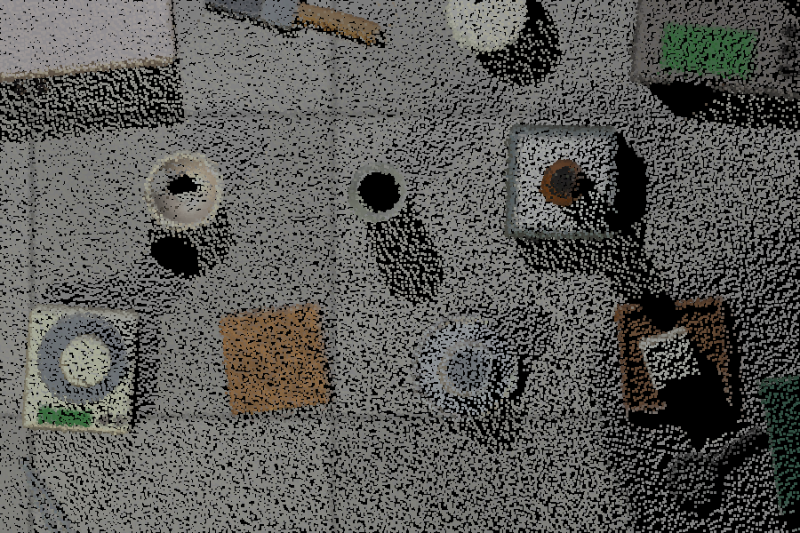

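The top-down map is 1.125 mm/px, with x = 850−1.125v and y = 420−1.125u. It shows the light table near (565,182), tray (677,362), dish (470,365), mat (274,360), pan (82,358) and beaker (382,190). Now I'll fit each one.

```bash
cat > fit.py <<'E'
from h import *
def fit(P,cx,cy,r,z,dz=3,kind='c'):
    m=(np.hypot(P[:,0]-cx,P[:,1]-cy)<r)&(abs(P[:,2]-z)<dz); q=P[m]
    if len(q)<15: return None
    xy=q[:,:2].astype(np.float32)
    if kind=='c':
        h=cv2.convexHull(xy)[:,0]; (c,rad)=cv2.minEnclosingCircle(xy); e=cv2.fitEllipse(h) if len(h)>5 else None
        return len(q),q[:,2].mean().round(1),'circ',np.round(c,1),round(2*rad,1),'ell',np.round(e[0],1),np.round(e[1],1)
    R=cv2.minAreaRect(xy); return len(q),q[:,2].mean().round(1),'rect',np.round(R[0],1),np.round(R[1],1),round(R[2],1)
E
python3 - <<'E'
from fit import *
Q=np.load('pics/Q.npy',allow_pickle=True)
T={'LT':(645,-216,95,45,2.5,'r'),'mat':(445,112,85,6,2.5,'r'),'trayrim':(443,-342,90,12,2.5,'r'),'dishrim':(439,-109,68,12,2,'c'),'pan':(447,328,60,45,2.5,'c'),'balcase':(440,328,110,36,2,'r'),
'jar':(447,325,40,111,3,'c'),'tin':(439,-109,45,48,3,'c'),'bottle':(645,-213,35,140,3,'c'),'box':(448,-332,50,50,3,'r'),'beaker':(636,-10,45,85,3,'c'),'mortar':(636,212,60,50,4,'c')}
for k,a in T.items():
    for n,q in zip(['scene','side'],Q): print(k,n,fit(np.array(q[:,:3],float) if not isinstance(q,list) else q,*a))
E
```

```text
LT scene (734, np.float64(44.5), 'rect', array([ 647.1, -211.5]), array([117.4, 120. ]), 87.6)
LT side (324, np.float64(45.0), 'rect', array([ 641.9, -207.4]), array([119.5, 122.7]), 0.8)
mat scene (857, np.float64(6.0), 'rect', array([450.8, 120.7]), array([142.3, 131.9]), 7.4)
mat side (840, np.float64(5.9), 'rect', array([449.6, 115.4]), array([148.9, 144.7]), 85.2)
trayrim scene (186, np.float64(11.8), 'rect', array([ 449.1, -337.6]), array([123.3, 121.1]), 5.1)
trayrim side None
dishrim scene (95, np.float64(11.7), 'circ', array([ 437.2, -104.1]), 119.8, 'ell', array([ 436.9, -104. ]), array([118.6, 118.8]))
dishrim side (81, np.float64(11.8), 'circ', array([ 434.5, -101.9]), 119.6, 'ell', array([ 435. , -102.4]), array([116.9, 118.1]))
pan scene (369, np.float64(45.2), 'circ', array([447.5, 326.2]), 103.4, 'ell', array([446.3, 326.5]), array([ 96.5, 104.4]))
pan side (458, np.float64(45.1), 'circ', array([446.4, 329.4]), 101.6, 'ell', array([446.2, 328.1]), array([ 97.8, 102.2]))
balcase scene (385, np.float64(36.0), 'rect', array([435.7, 328. ]), array([115.1, 134.5]), 85.8)
b
[... 752 characters left out ...]
.6), 'circ', array([ 645.5, -213.2]), 35.9, 'ell', array([ 643.8, -215.5]), array([28.3, 39.7]))
box scene (162, np.float64(49.1), 'rect', array([ 448.6, -332.7]), array([59.9, 53.8]), 20.1)
box side None
beaker scene (90, np.float64(84.2), 'circ', array([634.1,  -6.7]), 65.9, 'ell', array([634.3,  -6.3]), array([62.9, 64.6]))
beaker side (50, np.float64(84.6), 'circ', array([630.6,  -4. ]), 68.8, 'ell', array([631.4,  -4.3]), array([60.8, 68.4]))
mortar scene (251, np.float64(49.2), 'circ', array([636.7, 210.9]), 93.0, 'ell', array([635.5, 212.2]), array([87.3, 91.2]))
mortar side (172, np.float64(49.3), 'circ', array([635.1, 211.8]), 94.2, 'ell', array([635. , 213.3]), array([86. , 92.1]))
```

```bash
cat > go.py <<'E'
# usage: python3 go.py x y z yaw_deg  -> dp/turn in tool axes; tool x axis at yaw in world
from h import *
import sys
from scipy.spatial.transform import Rotation as R
def go(x,y,z,yaw):
    s=get_state(); r=R.from_quat(s['orientation']); M=r.as_matrix()
    d=M.T@(np.array([x,y,z])-s['tool_pos']); cur=np.arctan2(M[1,0],M[0,0])
    t=-(np.radians(yaw)-cur); t=(t+np.pi/2)%np.pi-np.pi/2
    print('t',round(s['clock'],1),'tcp',s['tool_pos'].round(1),'yaw',np.degrees(cur).round(1),'tilt',np.degrees(np.arccos(-M[2,2])).round(2),'w',round(94*s['width'],1),'dp',d.round(1),'turn',round(t,3))
if __name__=='__main__': go(*map(float,sys.argv[1:5]))
E
python3 go.py 448 -334 180 18
```

```text
t 0.1 tcp [ 199.3 -618.1  204.5] yaw 17.9 tilt 0.1 w 93.7 dp [ 323.8 -194.1   24.9] turn -0.002
```

```bash
python3 -m pendant '[{"jaw":94,"dp":[40,-24,3],"turn":0},{"jaw":94,"dp":[81,-49,6],"turn":0},{"jaw":94,"dp":[121,-73,9],"turn":0},{"jaw":94,"dp":[162,-97,12],"turn":0},{"jaw":94,"dp":[202,-121,15],"turn":0},{"jaw":94,"dp":[243,-146,18],"turn":0},{"jaw":94,"dp":[283,-170,21],"turn":0},{"jaw":94,"dp":[310,-186,24],"turn":0},{"jaw":94,"dp":[324,-194,25],"turn":0},{"jaw":94,"dp":[324,-194,25],"turn":0},{"jaw":94,"dp":[324,-194,25],"turn":0},{"jaw":94,"dp":[324,-194,25],"turn":0}]' 25
python3 - <<'E'
from fit import *
c=snap('wrist','w1'); P=cloud(c).reshape(-1,3); P=P[np.isfinite(P[:,0])]
print(np.array(c['cam_to_world']).round(2).tolist())
print('box',fit(P,448,-334,50,50,3,'r')); print('tray',fit(P,447,-338,95,12,2,'r')); print('LT',fit(P,645,-211,95,45,2.5,'r')); 
E
```

```text
clock: 1.3
tool_pos: [447.5, -335.9, 180.6]
orientation: [0.988, 0.154, -0.0, 0.0]
contact_force: [0.4, 0.4, 0.7]
width: 1.002
grip_force: 0.0
[[0.31, -0.92, -0.26, 523.47], [-0.95, -0.29, -0.08, -311.87], [0.0, 0.28, -0.96, 359.98], [0.0, 0.0, 0.0, 1.0]]
box (3342, np.float64(50.3), 'rect', array([ 444.6, -333.6]), array([56.4, 55.9]), 19.1)
tray (2565, np.float64(12.3), 'rect', array([ 448. , -339.2]), array([120.7, 120.3]), 4.7)
LT (88, np.float64(43.2), 'rect', array([ 585.6, -261.8]), array([ 5.7, 21.2]), 17.6)
```

View pics/w1.png

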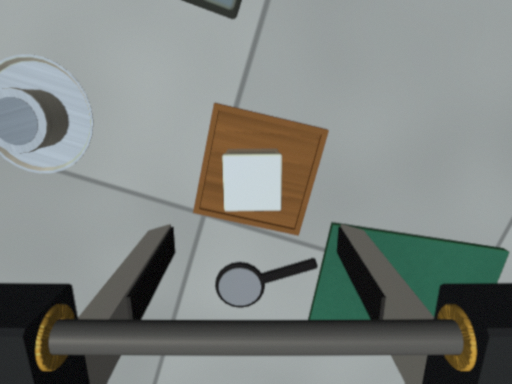

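The wrist picture shows the box at (252,182) in the tray, aligned with the fingers. The fit gives a 56.4×55.9 mm lid, which matches, so I'll descend and grip.

```bash
python3 go.py 444.6 -333.6 20 19.1
```

```text
t 1.4 tcp [ 447.5 -335.9  180.6] yaw 17.7 tilt 0.02 w 93.9 dp [ -2.   -3.2 160.6] turn -0.024
```

```bash
python3 -m pendant '[{"jaw":94,"dp":[-1,-2,30],"turn":-0.02},{"jaw":94,"dp":[-2,-3,60],"turn":-0.024},{"jaw":94,"dp":[-2,-3,90],"turn":-0.024},{"jaw":94,"dp":[-2,-3,120],"turn":-0.024},{"jaw":94,"dp":[-2,-3,145],"turn":-0.024},{"jaw":94,"dp":[-2,-3,160],"turn":-0.024},{"jaw":94,"dp":[-2,-3,160],"turn":-0.024},{"jaw":94,"dp":[-2,-3,160],"turn":-0.024},{"jaw":40,"dp":[-2,-3,160],"turn":-0.024},{"jaw":40,"dp":[-2,-3,160],"turn":-0.024},{"jaw":40,"dp":[-2,-3,160],"turn":-0.024},{"jaw":40,"dp":[-2,-3,160],"turn":-0.024},{"jaw":40,"dp":[-2,-3,160],"turn":-0.024},{"jaw":40,"dp":[-2,-3,160],"turn":-0.024},{"jaw":40,"dp":[-2,-3,160],"turn":-0.024},{"jaw":40,"dp":[-2,-3,160],"turn":-0.024}]' 25; python3 go.py 445 113 22 0
```

```text
clock: 2.95
tool_pos: [445.6, -332.5, 20.7]
orientation: [0.986, 0.167, 0.0, 0.0]
contact_force: [-0.7, 0.8, 2.6]
width: 0.593
grip_force: 25.0
t 3.0 tcp [ 445.6 -332.5   20.7] yaw 19.2 tilt 0.02 w 55.7 dp [ 146.3 -420.8   -1.4] turn 0.336
```

```bash
python3 -m pendant '[{"jaw":40,"dp":[0,0,-20],"turn":0},{"jaw":40,"dp":[0,0,-50],"turn":0},{"jaw":40,"dp":[0,0,-80],"turn":0},{"jaw":40,"dp":[5,-15,-100],"turn":0},{"jaw":40,"dp":[15,-45,-100],"turn":0.03},{"jaw":40,"dp":[28,-82,-100],"turn":0.06},{"jaw":40,"dp":[42,-120,-100],"turn":0.1},{"jaw":40,"dp":[55,-158,-100],"turn":0.14},{"jaw":40,"dp":[68,-196,-100],"turn":0.18},{"jaw":40,"dp":[81,-234,-100],"turn":0.22},{"jaw":40,"dp":[95,-272,-100],"turn":0.26},{"jaw":40,"dp":[108,-310,-100],"turn":0.3},{"jaw":40,"dp":[121,-348,-100],"turn":0.336},{"jaw":40,"dp":[134,-386,-100],"turn":0.336},{"jaw":40,"dp":[142,-410,-100],"turn":0.336},{"jaw":40,"dp":[146,-421,-100],"turn":0.336},{"jaw":40,"dp":[146,-421,-100],"turn":0.336},{"jaw":40,"dp":[146,-421,-100],"turn":0.336},{"jaw":40,"dp":[146,-421,-100],"turn":0.336}]' 25; cat > w.py <<'E'
# wrist snap and fits: w.py picname item...
from fit import *
import sys
T={'LT':(645,-211,95,45,2.5,'r'),'mat':(445,112,95,6,2,'r'),'tray':(448,-339,95,12,2,'r'),'dish':(436,-103,68,12,1.5,'c'),'pan':(447,328,62,45,2.5,'c'),
'jar':(445,323,40,111,3,'c'),'tin':(435,-106,45,48,3,'c'),'bottle':(645,-215,35,140,3,'c'),
'boxM':(445,113,50,50,3,'r'),'tinM':(445,113,50,48,3,'c'),'bottleT':(448,-339,35,101,3,'c'),'boxL':(645,-211,50,89,3,'r'),'jarD':(436,-103,50,72,3,'c'),'tinB':(447,328,50,87,3,'c')}
c=snap('wrist',sys.argv[1]); P=cloud(c); I=c['color'].astype(int)
for k in sys.argv[2:]:
    p=P.reshape(-1,3)
    if k=='mat': p=P[(I[...,0]-I[...,2])>35]
    p=p[np.isfinite(p[:,0])]; print(k,fit(p,*T[k]))
E
python3 w.py w2 mat; python3 go.py 445 113 22 0
```

```text
clock: 4.85
tool_pos: [444.7, 112.1, 120.3]
orientation: [1.0, -0.001, -0.0, 0.0]
contact_force: [0.7, -0.1, -1.5]
width: 0.591
grip_force: 25.0
mat (8648, np.float64(6.3), 'rect', array([449.1, 109.4]), array([102.8, 109.8]), 7.3)
t 4.9 tcp [444.7 112.1 120.4] yaw -0.1 tilt 0.01 w 55.4 dp [ 0.3 -0.9 98.4] turn -0.002
```

View pics/w2.png

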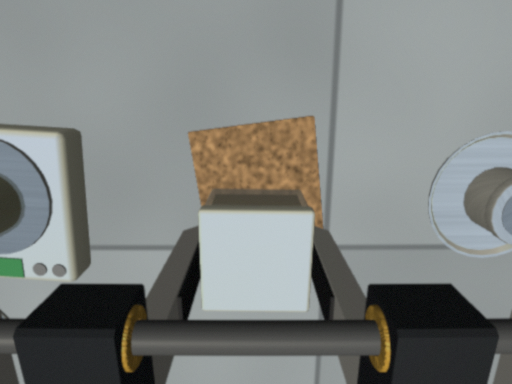

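The box at (256,255) is held level and centred over the mat, so I'll lower it.

```bash
python3 -m pendant '[{"jaw":40,"dp":[0,1,20],"turn":0},{"jaw":40,"dp":[0,1,45],"turn":0},{"jaw":40,"dp":[0,1,65],"turn":0},{"jaw":40,"dp":[0,1,80],"turn":0},{"jaw":40,"dp":[0,1,90],"turn":0},{"jaw":40,"dp":[0,1,95],"turn":0},{"jaw":40,"dp":[0,1,99],"turn":0},{"jaw":40,"dp":[0,1,99],"turn":0},{"jaw":40,"dp":[0,1,99],"turn":0},{"jaw":58,"dp":[0,1,99],"turn":0},{"jaw":65,"dp":[0,1,99],"turn":0},{"jaw":94,"dp":[0,1,99],"turn":0},{"jaw":94,"dp":[0,1,99],"turn":0},{"jaw":94,"dp":[0,1,99],"turn":0},{"jaw":94,"dp":[0,1,80],"turn":0},{"jaw":94,"dp":[0,1,50],"turn":0},{"jaw":94,"dp":[0,1,10],"turn":0},{"jaw":94,"dp":[0,1,-40],"turn":0},{"jaw":94,"dp":[0,1,-60],"turn":0},{"jaw":94,"dp":[0,1,-60],"turn":0}]' 25; python3 w.py w3 boxM; python3 go.py 625 -215 210 0
```

```text
clock: 6.9
tool_pos: [447.1, 112.3, 184.4]
orientation: [1.0, -0.0, 0.004, -0.0]
contact_force: [-0.9, -0.6, 0.0]
width: 0.998
grip_force: 0.0
boxM (3238, np.float64(50.3), 'rect', array([444.2, 111.5]), array([55.9, 56.7]), 89.3)
t 7.0 tcp [445.4 112.2 181.6] yaw -0.0 tilt 0.18 w 94.1 dp [179.8 327.2 -27.8] turn -0.0
```

```bash
python3 -m pendant '[{"jaw":94,"dp":[18,30,-10],"turn":0},{"jaw":94,"dp":[40,65,-20],"turn":0},{"jaw":94,"dp":[62,102,-28],"turn":0},{"jaw":94,"dp":[85,139,-28],"turn":0},{"jaw":94,"dp":[108,176,-28],"turn":0},{"jaw":94,"dp":[130,213,-28],"turn":0},{"jaw":94,"dp":[152,250,-28],"turn":0},{"jaw":94,"dp":[175,287,-28],"turn":0},{"jaw":94,"dp":[192,315,-28],"turn":0},{"jaw":94,"dp":[200,327,-28],"turn":0},{"jaw":94,"dp":[200,327,-28],"turn":0},{"jaw":94,"dp":[200,327,-28],"turn":0},{"jaw":94,"dp":[200,327,-28],"turn":0}]' 25; python3 w.py w4 LT bottle; python3 go.py 645 -215 72 0
```

```text
clock: 8.25
tool_pos: [643.7, -213.6, 207.2]
orientation: [1.0, 0.0, -0.001, -0.001]
contact_force: [0.2, -0.1, -0.4]
width: 1.0
grip_force: 0.0
LT (8951, np.float64(44.8), 'rect', array([ 644.7, -214. ]), array([117.7, 118.3]), 88.6)
bottle (1095, np.float64(140.2), 'circ', array([ 644.5, -216.8]), 29.6, 'ell', array([ 644.4, -216.8]), array([29.2, 29.3]))
t 8.3 tcp [ 643.9 -213.6  207.7] yaw 0.1 tilt 0.08 w 94.0 dp [  1.3   1.5 135.7] turn 0.001
```

View pics/w4.png

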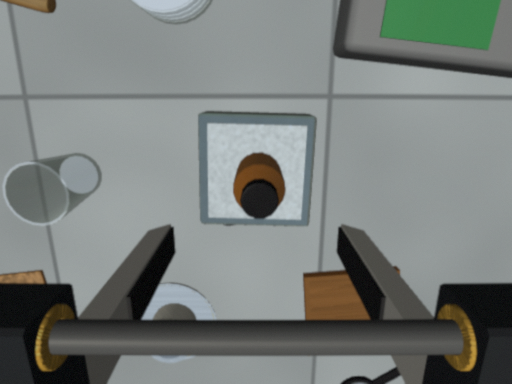

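The bottle's cap shows at (260,200) on the light table at (257,168). The fit gives a 29.3 mm cap at a height of 140, which matches. Now I'll grip it.

```bash
python3 -m pendant '[{"jaw":94,"dp":[0.5,3,20],"turn":0},{"jaw":94,"dp":[0.5,3,50],"turn":0},{"jaw":94,"dp":[0.5,3,80],"turn":0},{"jaw":94,"dp":[0.5,3,110],"turn":0},{"jaw":94,"dp":[0.5,3,130],"turn":0},{"jaw":94,"dp":[0.5,3,140],"turn":0},{"jaw":94,"dp":[0.5,3,140],"turn":0},{"jaw":94,"dp":[0.5,3,140],"turn":0},{"jaw":30,"dp":[0.5,3,140],"turn":0},{"jaw":30,"dp":[0.5,3,140],"turn":0},{"jaw":30,"dp":[0.5,3,140],"turn":0},{"jaw":30,"dp":[0.5,3,140],"turn":0},{"jaw":30,"dp":[0.5,3,140],"turn":0},{"jaw":30,"dp":[0.5,3,140],"turn":0},{"jaw":30,"dp":[0.5,3,140],"turn":0},{"jaw":30,"dp":[0.5,3,140],"turn":0},{"jaw":30,"dp":[0.5,3,140],"turn":0}]' 25; python3 go.py 448 -339 30 0
```

```text
clock: 10.0
tool_pos: [645.0, -217.6, 68.5]
orientation: [1.0, -0.0, -0.0, -0.0]
contact_force: [-0.1, 1.7, 1.3]
width: 0.487
grip_force: 25.0
t 10.0 tcp [ 645.  -217.6   68.5] yaw -0.0 tilt 0.03 w 45.7 dp [-197.   121.5   38.4] turn -0.0
```

```bash
python3 -m pendant '[{"jaw":30,"dp":[0,0,-15],"turn":0},{"jaw":30,"dp":[0,0,-35],"turn":0},{"jaw":30,"dp":[-8,5,-50],"turn":0},{"jaw":30,"dp":[-24,15,-50],"turn":0},{"jaw":30,"dp":[-46,28,-50],"turn":0},{"jaw":30,"dp":[-70,43,-50],"turn":0},{"jaw":30,"dp":[-95,59,-50],"turn":0},{"jaw":30,"dp":[-120,74,-50],"turn":0},{"jaw":30,"dp":[-145,89,-50],"turn":0},{"jaw":30,"dp":[-168,103,-50],"turn":0},{"jaw":30,"dp":[-185,114,-50],"turn":0},{"jaw":30,"dp":[-194,119,-50],"turn":0},{"jaw":30,"dp":[-197,121,-50],"turn":0},{"jaw":30,"dp":[-197,121,-50],"turn":0},{"jaw":30,"dp":[-197,121,-50],"turn":0}]' 25; python3 go.py 448 -339 29.5 0
```

```text
clock: 11.5
tool_pos: [448.5, -338.5, 118.6]
orientation: [1.0, 0.0, 0.0, 0.0]
contact_force: [0.2, 0.2, -2.4]
width: 0.487
grip_force: 25.0
t 11.5 tcp [ 448.5 -338.5  118.6] yaw 0.0 tilt 0.02 w 45.8 dp [-0.5  0.5 89.1] turn 0.001
```

```bash
python3 -m pendant '[{"jaw":30,"dp":[0,0.5,20],"turn":0},{"jaw":30,"dp":[0,0.5,40],"turn":0},{"jaw":30,"dp":[0,0.5,60],"turn":0},{"jaw":30,"dp":[0,0.5,75],"turn":0},{"jaw":30,"dp":[0,0.5,82],"turn":0},{"jaw":30,"dp":[0,0.5,86],"turn":0},{"jaw":30,"dp":[0,0.5,89],"turn":0},{"jaw":30,"dp":[0,0.5,89.5],"turn":0},{"jaw":30,"dp":[0,0.5,89.5],"turn":0},{"jaw":48,"dp":[0,0.5,89.5],"turn":0},{"jaw":55,"dp":[0,0.5,89.5],"turn":0},{"jaw":94,"dp":[0,0.5,89.5],"turn":0},{"jaw":94,"dp":[0,0.5,89.5],"turn":0},{"jaw":94,"dp":[0,0.5,89.5],"turn":0},{"jaw":94,"dp":[0,0.5,75],"turn":0},{"jaw":94,"dp":[0,0.5,45],"turn":0},{"jaw":94,"dp":[0,0.5,0],"turn":0},{"jaw":94,"dp":[0,0.5,-45],"turn":0},{"jaw":94,"dp":[0,0.5,-70],"turn":0},{"jaw":94,"dp":[0,0.5,-70],"turn":0}]' 25; python3 w.py w5 bottleT tray; python3 go.py 444.2 111.5 185 -0.7
```

```text
clock: 13.5
tool_pos: [450.1, -341.5, 194.7]
orientation: [1.0, -0.0, 0.004, 0.004]
contact_force: [0.6, -0.1, 0.0]
width: 1.005
grip_force: 0.0
bottleT (911, np.float64(101.2), 'circ', array([ 447.8, -340.1]), 29.8, 'ell', array([ 447.7, -340.3]), array([29.2, 29.4]))
tray (2360, np.float64(12.3), 'rect', array([ 448. , -339.1]), array([120.6, 120.3]), 4.7)
t 13.6 tcp [ 448.9 -340.3  191.4] yaw -0.0 tilt 0.3 w 93.7 dp [  -4.8 -451.8    4.6] turn 0.012
```

The bottle is within about 1.5 mm of the tray's middle. Next I go back for the box.

```bash
python3 -m pendant '[{"jaw":94,"dp":[0,-35,0],"turn":0.01},{"jaw":94,"dp":[0,-78,0],"turn":0.01},{"jaw":94,"dp":[0,-121,0],"turn":0.01},{"jaw":94,"dp":[-1,-164,0],"turn":0.01},{"jaw":94,"dp":[-2,-207,0],"turn":0.01},{"jaw":94,"dp":[-3,-250,0],"turn":0.01},{"jaw":94,"dp":[-3,-293,0],"turn":0.01},{"jaw":94,"dp":[-4,-336,0],"turn":0.01},{"jaw":94,"dp":[-4,-379,0],"turn":0.01},{"jaw":94,"dp":[-5,-420,0],"turn":0.01},{"jaw":94,"dp":[-5,-445,4],"turn":0.01},{"jaw":94,"dp":[-5,-452,4],"turn":0.01},{"jaw":94,"dp":[-5,-452,4],"turn":0.01},{"jaw":94,"dp":[-5,-452,4],"turn":0.01},{"jaw":94,"dp":[-5,-452,4],"turn":0.01}]' 25;  python3 go.py 444.2 111.5 20.5 -0.7
```

```text
clock: 15.05
tool_pos: [443.1, 111.6, 184.2]
orientation: [1.0, -0.006, -0.0, 0.0]
contact_force: [-0.0, 0.0, 0.3]
width: 1.0
grip_force: 0.0
t 15.1 tcp [443.1 111.6 184.2] yaw -0.7 tilt 0.03 w 94.0 dp [  1.2   0.  163.7] turn 0.0
```

```bash
python3 -m pendant '[{"jaw":94,"dp":[1,0,30],"turn":0},{"jaw":94,"dp":[1,0,65],"turn":0},{"jaw":94,"dp":[1,0,100],"turn":0},{"jaw":94,"dp":[1,0,130],"turn":0},{"jaw":94,"dp":[1,0,152],"turn":0},{"jaw":94,"dp":[1,0,164],"turn":0},{"jaw":94,"dp":[1,0,164],"turn":0},{"jaw":94,"dp":[1,0,164],"turn":0},{"jaw":40,"dp":[1,0,164],"turn":0},{"jaw":40,"dp":[1,0,164],"turn":0},{"jaw":40,"dp":[1,0,164],"turn":0},{"jaw":40,"dp":[1,0,164],"turn":0},{"jaw":40,"dp":[1,0,164],"turn":0},{"jaw":40,"dp":[1,0,164],"turn":0},{"jaw":40,"dp":[1,0,164],"turn":0},{"jaw":40,"dp":[1,0,144],"turn":0},{"jaw":40,"dp":[1,0,114],"turn":0},{"jaw":40,"dp":[1,0,74],"turn":0},{"jaw":40,"dp":[1,0,44],"turn":0},{"jaw":40,"dp":[1,0,44],"turn":0}]' 25;  python3 go.py 644.7 -214 59.5 -1.4
```

```text
clock: 17.05
tool_pos: [447.1, 112.8, 144.7]
orientation: [1.0, -0.005, 0.004, -0.0]
contact_force: [1.0, -0.5, -1.3]
width: 0.589
grip_force: 25.0
t 17.1 tcp [447.1 112.8 144.7] yaw -0.6 tilt 0.51 w 55.4 dp [200.1 324.8  86.9] turn 0.014
```

```bash
python3 -m pendant '[{"jaw":40,"dp":[12,19,0],"turn":0},{"jaw":40,"dp":[30,48,0],"turn":0},{"jaw":40,"dp":[50,80,0],"turn":0},{"jaw":40,"dp":[70,112,0],"turn":0.01},{"jaw":40,"dp":[91,144,0],"turn":0.01},{"jaw":40,"dp":[111,176,0],"turn":0.01},{"jaw":40,"dp":[132,208,0],"turn":0.01},{"jaw":40,"dp":[152,240,0],"turn":0.01},{"jaw":40,"dp":[173,272,0],"turn":0.01},{"jaw":40,"dp":[190,300,0],"turn":0.01},{"jaw":40,"dp":[200,316,0],"turn":0.01},{"jaw":40,"dp":[204,323,0],"turn":0.01},{"jaw":40,"dp":[204,323,0],"turn":0.01},{"jaw":40,"dp":[204,323,0],"turn":0.01},{"jaw":40,"dp":[204,323,0],"turn":0.01}]' 25;  python3 go.py 644.7 -214 59.5 -1.4
```

```text
clock: 18.55
tool_pos: [644.2, -211.1, 140.0]
orientation: [1.0, -0.01, -0.0, -0.0]
contact_force: [0.1, -0.0, -1.1]
width: 0.594
grip_force: 25.0
t 18.6 tcp [ 644.2 -211.1  140. ] yaw -1.1 tilt 0.06 w 55.9 dp [ 0.6  2.9 80.5] turn 0.005
```

```bash
python3 -m pendant '[{"jaw":40,"dp":[0.5,3,20],"turn":0},{"jaw":40,"dp":[0.5,3,40],"turn":0},{"jaw":40,"dp":[0.5,3,58],"turn":0},{"jaw":40,"dp":[0.5,3,70],"turn":0},{"jaw":40,"dp":[0.5,3,76],"turn":0},{"jaw":40,"dp":[0.5,3,79],"turn":0},{"jaw":40,"dp":[0.5,3,81],"turn":0},{"jaw":40,"dp":[0.5,3,81],"turn":0},{"jaw":40,"dp":[0.5,3,81],"turn":0},{"jaw":58,"dp":[0.5,3,81],"turn":0},{"jaw":65,"dp":[0.5,3,81],"turn":0},{"jaw":94,"dp":[0.5,3,81],"turn":0},{"jaw":94,"dp":[0.5,3,81],"turn":0},{"jaw":94,"dp":[0.5,3,81],"turn":0},{"jaw":94,"dp":[0.5,3,65],"turn":0},{"jaw":94,"dp":[0.5,3,35],"turn":0},{"jaw":94,"dp":[0.5,3,-5],"turn":0},{"jaw":94,"dp":[0.5,3,-35],"turn":0},{"jaw":94,"dp":[0.5,3,-50],"turn":0},{"jaw":94,"dp":[0.5,3,-50],"turn":0},{"jaw":94,"dp":[0.5,3,-50],"turn":0}]' 25 | head -3
python3 -c "from rig import *;print(get_state()['clock'])"
```

```text
18.55invalid input
```

21 rows is too many, so the call was refused; I'll send 20.

```bash
python3 -m pendant '[{"jaw":40,"dp":[0.5,3,20],"turn":0},{"jaw":40,"dp":[0.5,3,40],"turn":0},{"jaw":40,"dp":[0.5,3,58],"turn":0},{"jaw":40,"dp":[0.5,3,70],"turn":0},{"jaw":40,"dp":[0.5,3,76],"turn":0},{"jaw":40,"dp":[0.5,3,79],"turn":0},{"jaw":40,"dp":[0.5,3,81],"turn":0},{"jaw":40,"dp":[0.5,3,81],"turn":0},{"jaw":40,"dp":[0.5,3,81],"turn":0},{"jaw":58,"dp":[0.5,3,81],"turn":0},{"jaw":65,"dp":[0.5,3,81],"turn":0},{"jaw":94,"dp":[0.5,3,81],"turn":0},{"jaw":94,"dp":[0.5,3,81],"turn":0},{"jaw":94,"dp":[0.5,3,81],"turn":0},{"jaw":94,"dp":[0.5,3,65],"turn":0},{"jaw":94,"dp":[0.5,3,35],"turn":0},{"jaw":94,"dp":[0.5,3,-5],"turn":0},{"jaw":94,"dp":[0.5,3,-35],"turn":0},{"jaw":94,"dp":[0.5,3,-50],"turn":0},{"jaw":94,"dp":[0.5,3,-50],"turn":0}]' 25; python3 w.py w6 boxL LT; python3 go.py 435 -106 185 0
```

```text
clock: 20.55
tool_pos: [646.7, -216.1, 194.2]
orientation: [1.0, -0.01, 0.003, 0.001]
contact_force: [-0.2, 0.6, -0.0]
width: 1.002
grip_force: 0.0
boxL (3872, np.float64(89.3), 'rect', array([ 645.5, -216.4]), array([55.9, 56.6]), 88.7)
LT (8157, np.float64(44.7), 'rect', array([ 644.9, -214.2]), array([118. , 117.5]), 88.8)
t 20.6 tcp [ 645.5 -215.5  191.3] yaw -1.2 tilt 0.09 w 94.1 dp [-212.7 -105.2    5.9] turn -0.02
```

The box is within about 2.5 mm of the light table's middle and upright. Next is the tin.

```bash
python3 -m pendant '[{"jaw":94,"dp":[-25,-12,0],"turn":0},{"jaw":94,"dp":[-60,-30,0],"turn":-0.02},{"jaw":94,"dp":[-100,-49,0],"turn":-0.02},{"jaw":94,"dp":[-140,-69,0],"turn":-0.02},{"jaw":94,"dp":[-178,-88,3],"turn":-0.02},{"jaw":94,"dp":[-203,-100,6],"turn":-0.02},{"jaw":94,"dp":[-213,-105,6],"turn":-0.02},{"jaw":94,"dp":[-213,-105,6],"turn":-0.02},{"jaw":94,"dp":[-213,-105,6],"turn":-0.02},{"jaw":94,"dp":[-213,-105,6],"turn":-0.02}]' 25; python3 w.py w7 tin dish; python3 go.py 435 -106 20 0
```

```text
clock: 21.6
tool_pos: [434.6, -106.3, 183.9]
orientation: [1.0, -0.0, -0.0, -0.0]
contact_force: [-0.4, -0.2, -0.2]
width: 1.001
grip_force: 0.0
tin (2863, np.float64(48.6), 'circ', array([ 434.1, -107.4]), 60.0, 'ell', array([ 434.1, -107.5]), array([59. , 59.5]))
dish (1061, np.float64(12.0), 'circ', array([ 435. , -103.6]), 119.3, 'ell', array([ 435. , -103.6]), array([118.6, 118.7]))
t 21.6 tcp [ 434.7 -106.4  184.1] yaw -0.0 tilt 0.05 w 94.1 dp [  0.4  -0.3 164.1] turn -0.0
```

View pics/w7.png

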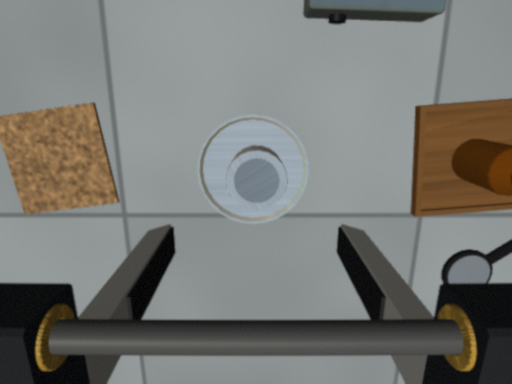

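The tin is at (257,178) in the dish, and its lid fits at 59.5 mm, which matches. The bottle stands in the tray at the right. Now I'll grip the tin and lift it.

```bash
python3 -m pendant '[{"jaw":94,"dp":[-0.5,1,30],"turn":0},{"jaw":94,"dp":[-0.5,1,65],"turn":0},{"jaw":94,"dp":[-0.5,1,100],"turn":0},{"jaw":94,"dp":[-0.5,1,130],"turn":0},{"jaw":94,"dp":[-0.5,1,152],"turn":0},{"jaw":94,"dp":[-0.5,1,164],"turn":0},{"jaw":94,"dp":[-0.5,1,164],"turn":0},{"jaw":94,"dp":[-0.5,1,164],"turn":0},{"jaw":40,"dp":[-0.5,1,164],"turn":0},{"jaw":40,"dp":[-0.5,1,164],"turn":0},{"jaw":40,"dp":[-0.5,1,164],"turn":0},{"jaw":40,"dp":[-0.5,1,164],"turn":0},{"jaw":40,"dp":[-0.5,1,164],"turn":0},{"jaw":40,"dp":[-0.5,1,164],"turn":0},{"jaw":40,"dp":[-0.5,1,164],"turn":0},{"jaw":40,"dp":[-0.5,1,150],"turn":0},{"jaw":40,"dp":[-0.5,1,120],"turn":0},{"jaw":40,"dp":[-0.5,1,90],"turn":0},{"jaw":40,"dp":[-0.5,1,70],"turn":0},{"jaw":40,"dp":[-0.5,1,70],"turn":0}]' 25;  python3 go.py 446 110 20.5 0
```

```text
clock: 23.65
tool_pos: [435.7, -108.1, 117.0]
orientation: [1.0, -0.0, 0.003, 0.001]
contact_force: [-0.3, -0.3, -1.2]
width: 0.626
grip_force: 25.0
t 23.6 tcp [ 435.7 -108.1  117. ] yaw -0.0 tilt 0.35 w 58.9 dp [   9.7 -218.3   96. ] turn -0.0
```

```bash
python3 -m pendant '[{"jaw":40,"dp":[1,-15,0],"turn":0},{"jaw":40,"dp":[3,-45,0],"turn":0},{"jaw":40,"dp":[5,-80,0],"turn":0},{"jaw":40,"dp":[7,-115,0],"turn":0},{"jaw":40,"dp":[9,-150,0],"turn":0},{"jaw":40,"dp":[11,-185,0],"turn":0},{"jaw":40,"dp":[11,-208,0],"turn":0},{"jaw":40,"dp":[11,-218,0],"turn":0},{"jaw":40,"dp":[11,-218,0],"turn":0},{"jaw":40,"dp":[11,-218,0],"turn":0},{"jaw":40,"dp":[11,-218,0],"turn":0}]' 25;  python3 go.py 446 110 20 0
```

```text
clock: 24.75
tool_pos: [444.9, 109.9, 114.1]
orientation: [1.0, -0.001, -0.0, 0.0]
contact_force: [0.3, -0.1, -1.7]
width: 0.632
grip_force: 25.0
t 24.8 tcp [444.9 109.9 114.1] yaw -0.1 tilt 0.03 w 59.4 dp [ 1.2 -0.1 94.1] turn -0.002
```

```bash
python3 -m pendant '[{"jaw":40,"dp":[1,0,20],"turn":0},{"jaw":40,"dp":[1,0,45],"turn":0},{"jaw":40,"dp":[1,0,65],"turn":0},{"jaw":40,"dp":[1,0,80],"turn":0},{"jaw":40,"dp":[1,0,88],"turn":0},{"jaw":40,"dp":[1,0,92],"turn":0},{"jaw":40,"dp":[1,0,94],"turn":0},{"jaw":40,"dp":[1,0,94.5],"turn":0},{"jaw":40,"dp":[1,0,94.5],"turn":0},{"jaw":62,"dp":[1,0,94.5],"turn":0},{"jaw":68,"dp":[1,0,94.5],"turn":0},{"jaw":94,"dp":[1,0,94.5],"turn":0},{"jaw":94,"dp":[1,0,94.5],"turn":0},{"jaw":94,"dp":[1,0,94.5],"turn":0},{"jaw":94,"dp":[1,0,80],"turn":0},{"jaw":94,"dp":[1,0,50],"turn":0},{"jaw":94,"dp":[1,0,5],"turn":0},{"jaw":94,"dp":[1,0,-40],"turn":0},{"jaw":94,"dp":[1,0,-70],"turn":0},{"jaw":94,"dp":[1,0,-70],"turn":0}]' 25; python3 w.py w8 tinM; python3 go.py 444.5 323.5 185 0
```

```text
clock: 26.75
tool_pos: [449.1, 111.0, 189.7]
orientation: [1.0, -0.0, 0.005, 0.0]
contact_force: [-0.3, -0.7, 0.0]
width: 1.0
grip_force: 0.0
tinM (2759, np.float64(48.6), 'circ', array([446.6, 110.1]), 59.6, 'ell', array([446.8, 110.1]), array([58.9, 59.1]))
t 26.8 tcp [447.3 110.9 186.6] yaw -0.0 tilt 0.29 w 93.7 dp [  -2.9 -212.6    1.6] turn -0.0
```

The tin is parked at (446.7, 110.1). The jar is next.

```bash
python3 -m pendant '[{"jaw":94,"dp":[0,-20,0],"turn":0},{"jaw":94,"dp":[-1,-55,0],"turn":0},{"jaw":94,"dp":[-1,-95,0],"turn":0},{"jaw":94,"dp":[-2,-135,0],"turn":0},{"jaw":94,"dp":[-2,-172,0],"turn":0},{"jaw":94,"dp":[-2,-200,0],"turn":0},{"jaw":94,"dp":[-2,-213,0],"turn":0},{"jaw":94,"dp":[-2,-213,0],"turn":0},{"jaw":94,"dp":[-2,-213,0],"turn":0},{"jaw":94,"dp":[-2,-213,0],"turn":0}]' 25; python3 w.py w9 jar pan; python3 go.py 444.5 323.5 62 0
```

```text
clock: 27.8
tool_pos: [443.9, 322.7, 184.0]
orientation: [1.0, -0.001, -0.0, 0.0]
contact_force: [0.2, 0.1, 0.1]
width: 0.997
grip_force: 0.0
jar (3577, np.float64(111.3), 'circ', array([443.4, 322.4]), 54.8, 'ell', array([443.4, 322.4]), array([54. , 54.3]))
pan (4148, np.float64(45.3), 'circ', array([445.8, 326.7]), 99.8, 'ell', array([446. , 326.8]), array([99.1, 99.3]))
t 27.9 tcp [444.1 322.7 184.3] yaw -0.1 tilt 0.02 w 94.0 dp [  0.4  -0.8 122.3] turn -0.002
```

View pics/w9.png

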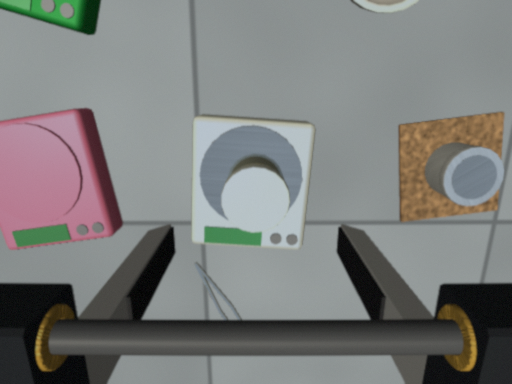

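The jar is at (256,200) on the pan, with its lid fitting at 54.3 mm, and the tin stands upright on the mat at (465,173). Now I'll grip the jar and lift it.

```bash
python3 -m pendant '[{"jaw":94,"dp":[-0.5,0.5,25],"turn":0},{"jaw":94,"dp":[-0.5,0.5,55],"turn":0},{"jaw":94,"dp":[-0.5,0.5,85],"turn":0},{"jaw":94,"dp":[-0.5,0.5,110],"turn":0},{"jaw":94,"dp":[-0.5,0.5,122],"turn":0},{"jaw":94,"dp":[-0.5,0.5,122],"turn":0},{"jaw":94,"dp":[-0.5,0.5,122],"turn":0},{"jaw":40,"dp":[-0.5,0.5,122],"turn":0},{"jaw":40,"dp":[-0.5,0.5,122],"turn":0},{"jaw":40,"dp":[-0.5,0.5,122],"turn":0},{"jaw":40,"dp":[-0.5,0.5,122],"turn":0},{"jaw":40,"dp":[-0.5,0.5,122],"turn":0},{"jaw":40,"dp":[-0.5,0.5,122],"turn":0},{"jaw":40,"dp":[-0.5,0.5,122],"turn":0},{"jaw":40,"dp":[-0.5,0.5,112],"turn":0},{"jaw":40,"dp":[-0.5,0.5,87],"turn":0},{"jaw":40,"dp":[-0.5,0.5,62],"turn":0},{"jaw":40,"dp":[-0.5,0.5,52],"turn":0},{"jaw":40,"dp":[-0.5,0.5,52],"turn":0},{"jaw":40,"dp":[-0.5,0.5,52],"turn":0}]' 25;  python3 go.py 435 -103.6 23 0
```

```text
clock: 29.85
tool_pos: [442.9, 323.2, 131.7]
orientation: [1.0, -0.0, -0.001, 0.0]
contact_force: [0.4, 0.3, -1.5]
width: 0.579
grip_force: 25.0
t 29.9 tcp [442.9 323.2 131.7] yaw -0.0 tilt 0.07 w 54.5 dp [ -7.7 426.7 108.9] turn -0.0
```

```bash
python3 -m pendant '[{"jaw":40,"dp":[0,15,0],"turn":0},{"jaw":40,"dp":[-1,42,0],"turn":0},{"jaw":40,"dp":[-2,75,0],"turn":0},{"jaw":40,"dp":[-2,110,0],"turn":0},{"jaw":40,"dp":[-3,145,0],"turn":0},{"jaw":40,"dp":[-3,180,0],"turn":0},{"jaw":40,"dp":[-4,215,0],"turn":0},{"jaw":40,"dp":[-5,250,0],"turn":0},{"jaw":40,"dp":[-5,285,0],"turn":0},{"jaw":40,"dp":[-6,320,0],"turn":0},{"jaw":40,"dp":[-7,355,0],"turn":0},{"jaw":40,"dp":[-8,390,0],"turn":0},{"jaw":40,"dp":[-8,415,0],"turn":0},{"jaw":40,"dp":[-8,427,0],"turn":0},{"jaw":40,"dp":[-8,427,0],"turn":0},{"jaw":40,"dp":[-8,427,0],"turn":0},{"jaw":40,"dp":[-8,427,0],"turn":0}]' 25;  python3 go.py 435 -103.6 23 0
```

```text
clock: 31.55
tool_pos: [435.1, -102.5, 132.1]
orientation: [1.0, 0.001, -0.0, -0.0]
contact_force: [-0.4, 0.0, -1.8]
width: 0.578
grip_force: 25.0
t 31.6 tcp [ 435.1 -102.5  132.1] yaw 0.1 tilt 0.05 w 54.4 dp [ -0.    1.2 109.1] turn 0.001
```

```bash
python3 -m pendant '[{"jaw":40,"dp":[0,1,20],"turn":0},{"jaw":40,"dp":[0,1,50],"turn":0},{"jaw":40,"dp":[0,1,75],"turn":0},{"jaw":40,"dp":[0,1,93],"turn":0},{"jaw":40,"dp":[0,1,102],"turn":0},{"jaw":40,"dp":[0,1,106],"turn":0},{"jaw":40,"dp":[0,1,109],"turn":0},{"jaw":40,"dp":[0,1,109.5],"turn":0},{"jaw":40,"dp":[0,1,109.5],"turn":0},{"jaw":57,"dp":[0,1,109.5],"turn":0},{"jaw":64,"dp":[0,1,109.5],"turn":0},{"jaw":94,"dp":[0,1,109.5],"turn":0},{"jaw":94,"dp":[0,1,109.5],"turn":0},{"jaw":94,"dp":[0,1,109.5],"turn":0},{"jaw":94,"dp":[0,1,95],"turn":0},{"jaw":94,"dp":[0,1,65],"turn":0},{"jaw":94,"dp":[0,1,20],"turn":0},{"jaw":94,"dp":[0,1,-25],"turn":0},{"jaw":94,"dp":[0,1,-53],"turn":0},{"jaw":94,"dp":[0,1,-53],"turn":0}]' 25; python3 w.py w10 jarD dish; python3 go.py 446.7 110.1 185 0
```

```text
clock: 33.55
tool_pos: [438.1, -105.9, 190.4]
orientation: [1.0, -0.0, 0.004, 0.002]
contact_force: [0.2, -0.2, 0.1]
width: 1.002
grip_force: 0.0
jarD (2657, np.float64(72.3), 'circ', array([ 435.7, -105.9]), 54.8, 'ell', array([ 435.8, -106. ]), array([54.2, 54.3]))
dish (1018, np.float64(12.0), 'circ', array([ 434.9, -103.6]), 119.3, 'ell', array([ 434.8, -103.7]), array([118.5, 118.8]))
t 33.6 tcp [ 436.5 -105.2  187.5] yaw -0.0 tilt 0.27 w 94.0 dp [  10.1 -215.3    2. ] turn -0.0
```

The jar is within about 2.5 mm of the dish's middle. Last is the tin, from the mat to the pan.

```bash
python3 -m pendant '[{"jaw":94,"dp":[1,-20,0],"turn":0},{"jaw":94,"dp":[3,-55,0],"turn":0},{"jaw":94,"dp":[5,-95,0],"turn":0},{"jaw":94,"dp":[7,-135,0],"turn":0},{"jaw":94,"dp":[9,-172,0],"turn":0},{"jaw":94,"dp":[11,-202,0],"turn":0},{"jaw":94,"dp":[11,-215,0],"turn":0},{"jaw":94,"dp":[11,-215,0],"turn":0},{"jaw":94,"dp":[11,-215,0],"turn":0},{"jaw":94,"dp":[11,-215,0],"turn":0}]' 25; python3 go.py 446.7 110.1 20 0
```

```text
clock: 34.6
tool_pos: [446.3, 109.3, 185.1]
orientation: [1.0, -0.001, -0.0, 0.0]
contact_force: [0.2, -0.2, 0.4]
width: 0.997
grip_force: 0.0
t 34.6 tcp [446.3 109.3 185.1] yaw -0.1 tilt 0.04 w 93.7 dp [  0.5  -0.9 165.1] turn -0.002
```

```bash
python3 -m pendant '[{"jaw":94,"dp":[0.5,-1,30],"turn":0},{"jaw":94,"dp":[0.5,-1,65],"turn":0},{"jaw":94,"dp":[0.5,-1,100],"turn":0},{"jaw":94,"dp":[0.5,-1,130],"turn":0},{"jaw":94,"dp":[0.5,-1,153],"turn":0},{"jaw":94,"dp":[0.5,-1,165],"turn":0},{"jaw":94,"dp":[0.5,-1,165],"turn":0},{"jaw":94,"dp":[0.5,-1,165],"turn":0},{"jaw":40,"dp":[0.5,-1,165],"turn":0},{"jaw":40,"dp":[0.5,-1,165],"turn":0},{"jaw":40,"dp":[0.5,-1,165],"turn":0},{"jaw":40,"dp":[0.5,-1,165],"turn":0},{"jaw":40,"dp":[0.5,-1,165],"turn":0},{"jaw":40,"dp":[0.5,-1,165],"turn":0},{"jaw":40,"dp":[0.5,-1,165],"turn":0},{"jaw":40,"dp":[0.5,-1,150],"turn":0},{"jaw":40,"dp":[0.5,-1,115],"turn":0},{"jaw":40,"dp":[0.5,-1,80],"turn":0},{"jaw":40,"dp":[0.5,-1,65],"turn":0},{"jaw":40,"dp":[0.5,-1,65],"turn":0}]' 25; python3 -m pendant '[{"jaw":40,"dp":[0,-15,0],"turn":0},{"jaw":40,"dp":[0,-45,0],"turn":0},{"jaw":40,"dp":[0,-80,0],"turn":0},{"jaw":40,"dp":[0,-115,0],"turn":0},{"jaw":40,"dp":[-1,-150,0],"turn":0},{"jaw":40,"dp":[-1,-185,0],"turn":0},{"jaw":40,"dp":[-1,-207,0],"turn":0},{"jaw":40,"dp":[-1,-217,0],"turn":0},{"jaw":40,"dp":[-1,-217,0],"turn":0},{"jaw":40,"dp":[-1,-217,0],"turn":0},{"jaw":40,"dp":[-1,-217,0],"turn":0}]' 25;  python3 go.py 445.9 326.8 59 0
```

```text
clock: 36.6
tool_pos: [448.6, 111.5, 122.7]
orientation: [1.0, -0.0, 0.003, -0.0]
contact_force: [-1.0, 0.3, -1.3]
width: 0.631
grip_force: 25.0
clock: 37.7
tool_pos: [445.9, 327.3, 120.0]
orientation: [1.0, -0.001, -0.0, 0.0]
contact_force: [-0.5, -0.2, -0.1]
width: 0.628
grip_force: 25.0
t 37.7 tcp [445.9 327.3 120. ] yaw -0.1 tilt 0.05 w 59.0 dp [ 0.   0.5 61. ] turn -0.001
```

```bash
python3 -m pendant '[{"jaw":40,"dp":[0,0.5,15],"turn":0},{"jaw":40,"dp":[0,0.5,32],"turn":0},{"jaw":40,"dp":[0,0.5,46],"turn":0},{"jaw":40,"dp":[0,0.5,54],"turn":0},{"jaw":40,"dp":[0,0.5,58],"turn":0},{"jaw":40,"dp":[0,0.5,60],"turn":0},{"jaw":40,"dp":[0,0.5,61.5],"turn":0},{"jaw":40,"dp":[0,0.5,61.5],"turn":0},{"jaw":40,"dp":[0,0.5,61.5],"turn":0},{"jaw":62,"dp":[0,0.5,61.5],"turn":0},{"jaw":68,"dp":[0,0.5,61.5],"turn":0},{"jaw":94,"dp":[0,0.5,61.5],"turn":0},{"jaw":94,"dp":[0,0.5,61.5],"turn":0},{"jaw":94,"dp":[0,0.5,61.5],"turn":0},{"jaw":94,"dp":[0,0.5,45],"turn":0},{"jaw":94,"dp":[0,0.5,15],"turn":0},{"jaw":94,"dp":[0,0.5,-25],"turn":0},{"jaw":94,"dp":[0,0.5,-60],"turn":0},{"jaw":94,"dp":[0,0.5,-80],"turn":0},{"jaw":94,"dp":[0,0.5,-80],"turn":0}]' 25; python3 -m pendant '[{"jaw":94,"dp":[0,0,0],"turn":0},{"jaw":94,"dp":[0,0,0],"turn":0},{"jaw":94,"dp":[0,0,0],"turn":0}]'; python3 w.py w11 tinB pan; python3 - <<'E'
from h import *
snap('scene','scene1'); cv2.imwrite('pics/c.png',cv2.resize(cv2.imread('pics/scene1.png'),(800,600)))
E
```

```text
clock: 39.7
tool_pos: [447.9, 328.9, 204.3]
orientation: [1.0, -0.0, 0.003, -0.002]
contact_force: [0.4, 0.2, -0.1]
width: 1.0
grip_force: 0.0
clock: 40.0
tool_pos: [445.0, 327.4, 198.4]
orientation: [1.0, -0.0, -0.002, 0.001]
contact_force: [-0.0, -0.7, 0.9]
width: 1.001
grip_force: 0.0
tinB (3330, np.float64(87.6), 'circ', array([446.1, 327.4]), 59.8, 'ell', array([446.2, 327.5]), array([58.9, 59.5]))
pan (3793, np.float64(45.3), 'circ', array([445.8, 326.5]), 99.9, 'ell', array([445.9, 326.7]), array([99.1, 99.4]))
```

View pics/c.png

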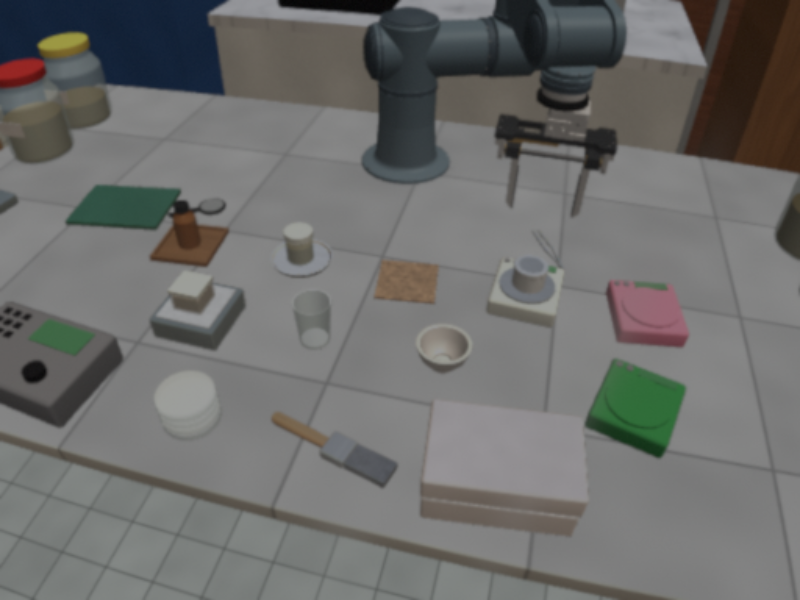

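All four samples stand upright in their places: tin (529,273), box (191,290), bottle (186,227) and jar (298,243). The beaker at (313,320) hasn't moved, so I'll hand in.

```bash
python3 -c "from rig import *;print(hand_in())"
```

```text
the job is handed in; nothing more can be done
None
```

I handed the job in at about 40 s: the tin is on the balance, the box on the light table, the bottle in the tray and the jar in the dish, each upright and within about 3 mm of the middle by camera, though no verdict came back.

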